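Put the lids back on the fixings boxes

ROBOT

A 6-joint arm with a two-finger parallel gripper is mounted at the origin on a cart in front of the work surface, level with it; the furniture and walls round the work are solid. World frame = base frame: x ahead of the robot, y to its left, z up, the work surface at z = 0. Lengths are in m, angles in rad, forces in N, time in s.
With the tool pointing down it reaches from about 0.275 to 0.85 m from the base axis. Payload 5.2 kg.
Tool frame: the origin (TCP) lies on the centre line of the jaws, within the pads' length; the fingertips stand 8 mm ahead of it and the grasp point (between the pads) lies 11 mm behind it; z points along the fingers, y is the line along which they close (so a half turn about z gives the same grasp; the last joint's range is limited). The gripper opens to 85 mm and grips with 20 to 120 N. Pads are 22 mm wide; open, the fingers measure 114 mm over their backs; the gripper's body (76 mm by 85 mm) begins 54 mm behind the grasp point. The pads swing forward as they close: fully open they stand 13 mm farther back than shut.
Start: joints at [-1.444, 0.259, 1.535, -0, 1.348, -0.203], TCP at [0.178, -0.52, 0.239] pointing down, gripper open.
Joint ranges: [-3.14, 3.14], [-0.91, 2.08], [0.19, 2.58], [-1.22, 4.36], [0.22, 2.71], [-3.12, 3.12]. Speed limits (rad/s): [2.57, 2.57, 3.14, 3.14, 3.14, 3.14].

INTERFACE

Orientations are given as [roll, pitch, yaw] about the fixed x, y, z axes, in that order (R = Rz(yaw) Ry(pitch) Rx(roll)).
In Python, from rig import ctrl, vision, close_job gives the robot as it stands.
- The arm moves only by the tool apply_moves, never from a script. Its argument "motion" is text: rows parted by semicolons, each of 7 numbers parted by spaces: the opening, from 0 (shut) to 1 (fully open), then the shift along the tool's x, y, z in units of 800 mm (1.0 is 800 mm), then the turn, a rotation vector about the tool's x, y, z in units of pi/2 rad (1.0 is pi/2 rad). A call has exactly 8 rows; each row is the pose to reach, as a shift and turn from the pose commanded when the call began, along the tool's axes at that moment; what a row does not reach only later rows make up. A row lasts 1/8 s, in which the tool goes at most 62.5 mm and 10.7 degrees, less where a joint would pass 70% of its speed; a pose out of reach is approached as far as the arm can. A call with a number of a shift or a turn outside -1 to 1 is refused whole. A call with a gripper value outside its range is refused whole. The fingers move at their own pace and stop on an object; "grip_force" is the grip in N (left out, the last holds). Time passes only in rows, so rows that repeat a pose let the fingers close, or fill a call up. It gives the time, the measured TCP pose, the force, the opening and the grip force at its end, in the units of the state.
- ctrl.get_state(): the state, without advancing time (a new reading comes with each control period).
- vision.camera(name): name is "scene" or "top"; returns a dict with "color" (420x560x3 uint8, red, green, blue), "depth" (420x560 float32, m along the optical axis (not along the pixel's ray), 0 where there is no reading), "vfov" (degrees; the focal length in pixels is half the picture's height over the tangent of half this angle, whatever the lens; pixels are square), "cx", "cy" (the principal point, pixels), "pose" (4x4, takes a point from camera to world coordinates). Camera axes: x right, y up, looking along -z (the intrinsics and any distortion apply to the point x, -y, -z); pixel columns grow to the right and rows downward; lengths in m; the calibration is good to about 2 mm. A picture is of the moment at which its call begins.
- close_job(): hands the job in; it is judged then, once.
The state is a dict: "t": time; "q": joint angles; "qvel": joint speeds; "joint_torque": joint torques, N m; "tool_pos": TCP position; "ee_rot": TCP orientation; "contact_force": force on the tool from outside, world axes, zero at the start; "moment": the same for the moment, N m; "gripper_width": finger opening in m; "gripper_force": force on a finger pad.
Only numpy, scipy, OpenCV 4.12 (cv2) and the standard library are available. Lean on these libraries where they do the work, as an engineer would, in place of code of your own. Each camera call takes 0.05 s, during which the arm holds its last target. There are 200 camera calls.

TASK

The four wooden fixings boxes stand open on the bench and their lids are piled on one another. Take the pile apart and close every box with the lid made for it (long, middle, short or round), the lid lying flat on the rim, dropped home inside it and square to the box. Leave the boxes standing where they are.

Things in the scene. Friction and masses are not known exactly. Their poses are not given: they have to be found in the camera images.
- long_lid: long rectangular lid, loose: flat board 66 (x) x 150 (y) mm, 12 mm thick; under it, centred, a locating board 38 x 122 mm, 7 mm deep. Origin: centre of the locating board's underside, z up; the flat board spans z = 7 to 19 mm. Grasp the flat board across its 66 mm width. At the start at the bottom of the pile, on the bench, the next lid roughly centred on it
- middle_lid: middle-length rectangular lid, loose: flat board 60 (x) x 116 (y) mm, 12 mm thick; under it, centred, a locating board 32 x 88 mm, 7 mm deep. Origin: centre of the locating board's underside, z up; the flat board spans z = 7 to 19 mm. Grasp the flat board across its 60 mm width. At the start second from the bottom of the pile, the next lid roughly centred on it
- short_lid: short rectangular lid, loose: flat board 56 (x) x 84 (y) mm, 12 mm thick; under it, centred, a locating board 28 x 56 mm, 7 mm deep. Origin: centre of the locating board's underside, z up; the flat board spans z = 7 to 19 mm. Grasp the flat board across its 56 mm width. At the start third from the bottom of the pile, the next lid roughly centred on it
- round_lid: round lid, loose: disc 54 mm in diameter, 12 mm thick; under it, centred, a round locating board 26 mm in diameter, 7 mm deep. Origin: centre of the locating board's underside, z up; the disc spans z = 7 to 19 mm. Grasp across the disc. At the start on top of the pile
- long_box: open long wooden box, loose, fixings inside: outside 60 (x) x 144 (y) x 48 mm high, walls 5 mm, mouth 50 x 134 mm. Origin: centre of its underside, z up. Its lid overhangs 3 mm all round, has 6 mm play all round and fits either way round (half a turn); home, the lid's origin is 41 mm above the box's
- middle_box: open middle-length wooden box, loose, fixings inside: outside 54 (x) x 110 (y) x 48 mm high, walls 5 mm, mouth 44 x 100 mm. Origin: centre of its underside, z up. Its lid overhangs 3 mm all round, has 6 mm play all round and fits either way round (half a turn); home, the lid's origin is 41 mm above the box's
- short_box: open short wooden box, loose, fixings inside: outside 50 (x) x 78 (y) x 48 mm high, walls 5 mm, mouth 40 x 68 mm. Origin: centre of its underside, z up. Its lid overhangs 3 mm all round, has 6 mm play all round and fits either way round (half a turn); home, the lid's origin is 41 mm above the box's
- round_box: open round wooden pot, loose, fixings inside: 48 mm outside diameter, 48 mm high, wall 5 mm, mouth 38 mm across. Origin: centre of its underside, z up. Its lid overhangs 3 mm all round, has 6 mm play and fits at any turn; home, the lid's origin is 41 mm above the box's
There are look-alikes about, which are no part of the job. Leave any green or turquoise look-alike of the round_box alone. What is shaped like the middle_lid but pink is not meant.

How it is judged:
At the end, for the whole second after the job is handed in: Each lid lies on its own box with the locating board inside the rim: origin 37.5 to 44 mm above the box's, centred within 10 mm, level within 0.06 rad and (but the round one) square within 0.16 rad, either way round. Boxes upright on the bench; all at rest (z of long_lid in the frame of long_box between 0.0375 and 0.044 m and horizontal distance between long_lid and long_box below 0.01 m and angle between each of long_lid, long_box, middle_lid, middle_box, short_lid, short_box, round_lid, round_box's own z axis and vertical below 0.06 rad and height (world z) of each of long_box, middle_box, short_box, round_box below 0.006 m and linear speed of each of long_lid, long_box, middle_lid, middle_box, short_lid, short_box, round_lid, round_box below 0.02 m/s and angle between the x axis of long_lid and the x axis of long_box, either way round below 0.16 rad and z of middle_lid in the frame of middle_box between 0.0375 and 0.044 m and horizontal distance between middle_lid and middle_box below 0.01 m and angle between the x axis of middle_lid and the x axis of middle_box, either way round below 0.16 rad and z of short_lid in the frame of short_box between 0.0375 and 0.044 m and horizontal distance between short_lid and short_box below 0.01 m and angle between the x axis of short_lid and the x axis of short_box, either way round below 0.16 rad and z of round_lid in the frame of round_box between 0.0375 and 0.044 m and horizontal distance between round_lid and round_box below 0.01 m); the robot touches nothing.
It fails at once if the long box is shoved more than 40 mm from where it stood (distance of long_box from where it was at the start of the episode above 0.04 m).
It fails at once if the middle-length box is shoved more than 40 mm from where it stood (distance of middle_box from where it was at the start of the episode above 0.04 m).
It fails at once if the short box is shoved more than 40 mm from where it stood (distance of short_box from where it was at the start of the episode above 0.04 m).
It fails at once if the round box is shoved more than 40 mm from where it stood (distance of round_box from where it was at the start of the episode above 0.04 m).
It also fails if it takes over 106 s, if anything falls off the work surface, if the arm or the gripper's body presses on something with over 40 N, if the wrist force passes 120 N, or if a joint passes its speed limit or range.

## Working session

There is one attempt and no reset: what is moved stays moved. The work goes in short steps, Python scripts to look and compute and a tool call to move; the robot and the scene stay as the last step left them, time stands still between calls to the robot, and variables do not carry over. Pictures are saved under pics/ and viewed, at most 14 in all, crops included, and the job is handed in when it is done.

Besides the shell and the picture viewer there is one more tool, called after "Request:" as name(argument=value, ...) on one line, values as JSON. apply_moves: Moves the arm, as the interface text tells. Shifts and turns lie within -1 to 1; 1 stands for 800 mm of shift or pi/2 rad of turn. Its arguments: {"type":"object","properties":{"motion":{"type":"string"},"grip_force":{"type":"number"}},"required":["motion"]}

```bash
mkdir -p pics; cat > h.py <<'E'
import numpy as np, cv2
from rig import ctrl, vision, close_job
def snap(name,fn=None):
    c=vision.camera(name)
    if fn: cv2.imwrite(fn,c["color"][:,:,::-1])
    np.savez('/tmp/'+name+'.npz',**c)
    return c
def world(c):
    d=c["depth"]; h,w=d.shape; f=h/2/np.tan(np.radians(c["vfov"])/2)
    u,v=np.meshgrid(np.arange(w),np.arange(h))
    p=np.stack([(u-c["cx"])/f*d,-(v-c["cy"])/f*d,-d],-1)
    return p@c["pose"][:3,:3].T+c["pose"][:3,3]
E
python3 - <<'E'
from h import *
for n in("top","scene"):
    c=snap(n,f"pics/{n}0.png"); print({k:v for k,v in c.items() if k not in("color","depth")})
print(ctrl.get_state())
E
```

```text
{'vfov': 42.91026916425491, 'cx': 281.8072594842158, 'cy': 206.24560813432927, 'pose': array([[ 5.48923777e-05,  9.87327091e-01, -1.58698495e-01,
         3.31111891e-01],
       [-9.99998679e-01,  3.11956371e-04,  1.59491539e-03,
        -1.15281807e-01],
       [ 1.62421018e-03,  1.58698198e-01,  9.87325804e-01,
         1.41416419e+00],
       [ 0.00000000e+00,  0.00000000e+00,  0.00000000e+00,
         1.00000000e+00]])}
{'vfov': 43.67574031542518, 'cx': 270.3729005248281, 'cy': 204.30241088575116, 'pose': array([[ 0.6940959 ,  0.50970676, -0.50836001, -0.31327038],
       [-0.71956908,  0.47039738, -0.51082937, -0.96250748],
       [-0.02124196,  0.72036472,  0.69327012,  1.21786217],
       [ 0.        ,  0.        ,  0.        ,  1.        ]])}
{'t': 0.1, 'q': array([-1.44379657e+00,  2.59291420e-01,  1.53593422e+00, -4.55299623e-05,
        1.34801826e+00, -2.02812249e-01]), 'qvel': array([ 5.82878453e-04, -7.56050945e-04, -2.16296723e-03,  4.00910181e-05,
       -4.45519088e-04,  1.41496133e-03]), 'joint_torque': array([ 1.55179139e-03, -4.46971464e+01, -2.91246146e+01, -4.00897043e-04,
        6.38494181e-03, -1.81140325e-05]), 'tool_pos': array([ 0.17806866, -0.51990083,  0.23856218]), 'ee_rot': array([-3.13996631e+00, -2.89123480e-04,  3.29821863e-01]), 'contact_force': array([-0.36778688,  1.00787653,  0.45816712]), 'moment': array([ 0.01354232,  0.02864573, -0.0075436 ]), 'gripper_force': 0.0, 'gripper_width': 0.08547418515307728}
```

View pics/top0.png

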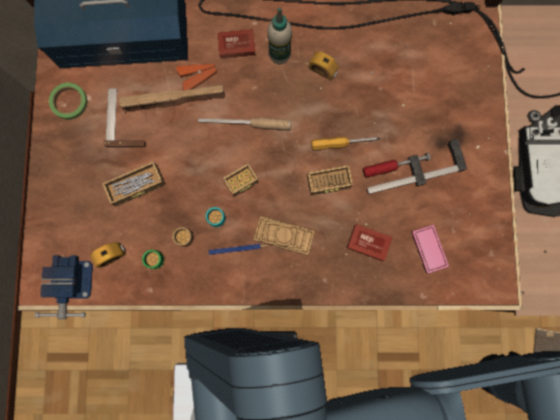

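View pics/scene0.png

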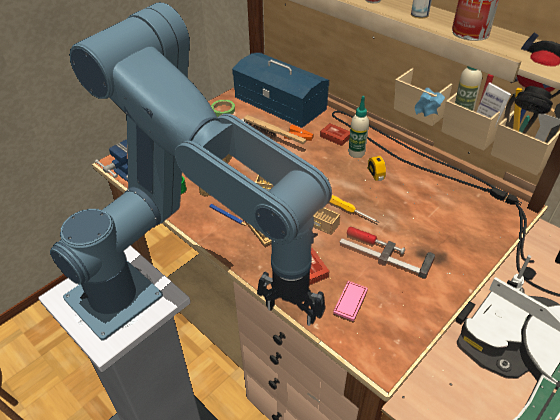

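The top view shows the pile at about (285,235), with the pen beside it. The boxes are long (133,183), short (240,180), middle (329,180) and the wooden pot (182,237). The green pot, the turquoise pot and the pink lid are decoys. I'll measure by height next.

```bash
cat >> h.py <<'E'
def rect(p,m,box,lo,hi,ux=None):
    """min-area rect in world xy of points in pixel box with z in (lo,hi)"""
    u0,v0,u1,v1=box
    q=p[v0:v1,u0:u1].reshape(-1,3); s=q[(q[:,2]>lo)&(q[:,2]<hi)]
    (cx,cy),(w,h),a=cv2.minAreaRect((s[:,:2]*1000).astype(np.float32))
    if w>h: w,h,a=h,w,a+90   # a = world angle of short side
    return len(s),np.round([cx,cy,w,h,(a+90)%180-90,np.median(s[:,2])*1000],1)
E
python3 - <<'E'
from h import *
c=dict(np.load('/tmp/top.npz')); p=world(c)
print('bench z',np.median(p[270:295,300:400,2]), p[200:210,20:500:60,2].mean(0))
B=dict(long=(98,155,168,211),short=(218,160,263,200),middle=(302,162,358,198),round=(168,222,197,252))
for k,b in B.items(): print(k,rect(p,None,b,.038,.056))
P=(252,208,320,262)
z=p[P[1]:P[3],P[0]:P[2],2]; print(np.histogram(z,bins=np.arange(0,.1,.004)))
for lo,hi in((.012,.1),(.031,.1),(.05,.1),(.068,.1)): print(rect(p,None,P,lo,hi))
im=c["color"][140:270,80:360,::-1]; cv2.imwrite('pics/crop0.png',cv2.resize(im,None,fx=2.8,fy=2.8,interpolation=cv2.INTER_CUBIC))
E
```

```text
bench z 0.00047313043041574687 [-8.83893764e-01  4.95415029e-05  1.53954616e-03  2.51867104e-03
  2.98270783e-03  7.88760399e-04 -1.86731785e-04  1.33412048e-03]
long (450, array([613.5, 275. ,  63.1, 145.7,  25.2,  46.5]))
short (223, array([624.2,  -7.4,  51.7,  78.5,  31. ,  47.7]))
middle (323, array([ 623.7, -242.4,   57.6,  110.7,   11.1,   47.2]))
round (125, array([472.8, 140.7,  46.3,  46.8,  15.8,  47.9]))
(array([950, 287,  28,  52, 193, 130,  18,  10,  74, 154,  76,  13,  10,
        88, 189,  70,   6,  19, 137, 159,  38,   3,   0,   0]), array([0.   , 0.004, 0.008, 0.012, 0.016, 0.02 , 0.024, 0.028, 0.032,
       0.036, 0.04 , 0.044, 0.048, 0.052, 0.056, 0.06 , 0.064, 0.068,
       0.072, 0.076, 0.08 , 0.084, 0.088, 0.092, 0.096]))
(1439, array([ 469.5, -119.4,   85.7,  150.3,  -14.7,   47.6]))
(1041, array([ 477.4, -119.4,   63.2,  116. ,  -12.6,   57.9]))
(717, array([ 476.8, -116. ,   56.9,   83.9,   -9. ,   65.8]))
(356, array([ 472.9, -121.7,   51.1,   52.9,    1.3,   76.4]))
```

View pics/crop0.png

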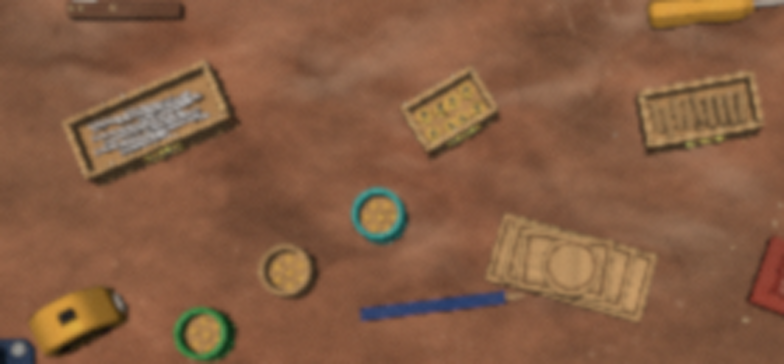

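```bash
cat >> h.py <<'E'
from scipy.spatial.transform import Rotation as R
def plan(*wps):
    """wps: (opening, x,y,z [mm], yaw deg, nrows)"""
    s=ctrl.get_state(); R0=R.from_euler('xyz',s["ee_rot"]); out=[]
    for o,x,y,z,yaw,n in wps:
        d=R0.inv().apply(np.array([x,y,z])/1000-s["tool_pos"])/.8
        r=(R0.inv()*R.from_euler('xyz',[np.pi,0,np.radians(yaw)])).as_rotvec()/(np.pi/2)
        out+=[' '.join(f'{v:.3f}'.rstrip('0').rstrip('.') for v in np.round([o,*d,*r],3)+0.)]*n
    assert len(out)==8; print('; '.join(out))
E
python3 -c "
from h import *
plan((.85,473,-122,130,76,8))"
```

```text
0.85 0.51 -0.351 0.136 -0.001 -0.001 -0.634; 0.85 0.51 -0.351 0.136 -0.001 -0.001 -0.634; 0.85 0.51 -0.351 0.136 -0.001 -0.001 -0.634; 0.85 0.51 -0.351 0.136 -0.001 -0.001 -0.634; 0.85 0.51 -0.351 0.136 -0.001 -0.001 -0.634; 0.85 0.51 -0.351 0.136 -0.001 -0.001 -0.634; 0.85 0.51 -0.351 0.136 -0.001 -0.001 -0.634; 0.85 0.51 -0.351 0.136 -0.001 -0.001 -0.634
```

Request:
apply_moves(motion="0.85 0.51 -0.351 0.136 -0.001 -0.001 -0.634; 0.85 0.51 -0.351 0.136 -0.001 -0.001 -0.634; 0.85 0.51 -0.351 0.136 -0.001 -0.001 -0.634; 0.85 0.51 -0.351 0.136 -0.001 -0.001 -0.634; 0.85 0.51 -0.351 0.136 -0.001 -0.001 -0.634; 0.85 0.51 -0.351 0.136 -0.001 -0.001 -0.634; 0.85 0.51 -0.351 0.136 -0.001 -0.001 -0.634; 0.85 0.51 -0.351 0.136 -0.001 -0.001 -0.634", grip_force=30)

```text
t: 1.1
tool_pos: [0.47, -0.1264, 0.1316]
ee_rot: [3.141, 0.002, 1.326]
contact_force: [0.9, -0.5, -0.6]
gripper_width: 0.0726
gripper_force: 0.0
```

```bash
python3 -c "
from h import *
s=ctrl.get_state();print(s['q'],s['gripper_width'])
plan((.85,473,-122,90,76,2),(.85,473,-122,67,76,2),(.45,473,-122,67,76,4))"
```

```text
[-0.4909226   0.2500057   1.83447299 -0.00224097  1.05579129 -0.24463722] 0.07260607477082037
0.85 0.006 0.002 0.052 0.001 0.001 -0.001; 0.85 0.006 0.002 0.052 0.001 0.001 -0.001; 0.85 0.006 0.002 0.081 0.001 0.001 -0.001; 0.85 0.006 0.002 0.081 0.001 0.001 -0.001; 0.45 0.006 0.002 0.081 0.001 0.001 -0.001; 0.45 0.006 0.002 0.081 0.001 0.001 -0.001; 0.45 0.006 0.002 0.081 0.001 0.001 -0.001; 0.45 0.006 0.002 0.081 0.001 0.001 -0.001
```

Request:
apply_moves(motion="0.85 0.006 0.002 0.052 0 0 0; 0.85 0.006 0.002 0.052 0 0 0; 0.85 0.006 0.002 0.081 0 0 0; 0.85 0.006 0.002 0.081 0 0 0; 0.3 0.006 0.002 0.081 0 0 0; 0.3 0.006 0.002 0.081 0 0 0; 0.3 0.006 0.002 0.081 0 0 0; 0.3 0.006 0.002 0.081 0 0 0")

```text
t: 2.1
tool_pos: [0.4724, -0.125, 0.0689]
ee_rot: [3.139, 0.003, 1.326]
contact_force: [-2.4, -1.4, 6.9]
gripper_width: 0.053
gripper_force: 31.1
```

```bash
python3 -c "
from h import *
plan((.3,473,-122,67,76,2),(.3,473,-122,140,76,2),(.3,473,0,150,110,2),(.3,473,100,140,110,2))"
```

```text
0.3 0.004 0 0.002 0.002 0.002 -0.001; 0.3 0.004 0 0.002 0.002 0.002 -0.001; 0.3 0.004 0 -0.089 0.002 0.002 -0.001; 0.3 0.004 0 -0.089 0.002 0.002 -0.001; 0.3 0.151 -0.037 -0.102 0.001 0.003 -0.378; 0.3 0.151 -0.037 -0.102 0.001 0.003 -0.378; 0.3 0.273 -0.067 -0.09 0.001 0.003 -0.378; 0.3 0.273 -0.067 -0.09 0.001 0.003 -0.378
```

Request:
apply_moves(motion="0.3 0 0 -0.03 0 0 0; 0.3 0 0 -0.09 0 0 0; 0.3 0.004 0 -0.095 0.002 0.002 -0.1; 0.3 0.151 -0.037 -0.102 0.001 0.003 -0.378; 0.3 0.151 -0.037 -0.102 0.001 0.003 -0.378; 0.3 0.324 -0.078 -0.09 0.001 0.003 -0.378; 0.3 0.324 -0.078 -0.09 0.001 0.003 -0.378; 0.3 0.324 -0.078 -0.09 0.001 0.003 -0.378")

```text
t: 3.1
tool_pos: [0.4736, 0.1458, 0.1392]
ee_rot: [3.142, -0.003, 1.923]
contact_force: [-0.5, 0.1, 0.3]
gripper_width: 0.0525
gripper_force: 31.8
```

```bash
python3 -c "
from h import *
c=snap('top');p=world(c);s=ctrl.get_state();print(s['tool_pos'],s['gripper_width'])
P=(252,208,320,262)
for lo,hi in((.012,.1),(.031,.1),(.05,.1)): print(rect(p,None,P,lo,hi))
plan((.3,474,138,80,110,8))
"
```

```text
[0.47380181 0.14608838 0.13904147] 0.05247775769740398
(1432, array([ 482.1, -121.6,   90.6,  154.9,   -7.6,   48.7]))
(1039, array([ 477.2, -119.1,   63.1,  116.1,  -13.2,   55.7]))
(713, array([ 477.3, -116.3,   56.4,   83.6,   -8.8,   57.6]))
0.3 -0.01 -0.003 0.074 0 -0.002 0.002; 0.3 -0.01 -0.003 0.074 0 -0.002 0.002; 0.3 -0.01 -0.003 0.074 0 -0.002 0.002; 0.3 -0.01 -0.003 0.074 0 -0.002 0.002; 0.3 -0.01 -0.003 0.074 0 -0.002 0.002; 0.3 -0.01 -0.003 0.074 0 -0.002 0.002; 0.3 -0.01 -0.003 0.074 0 -0.002 0.002; 0.3 -0.01 -0.003 0.074 0 -0.002 0.002
```

Request:
apply_moves(motion="0.3 -0.01 -0.003 0.04 0 0 0; 0.3 -0.01 -0.003 0.08 0 0 0; 0.3 -0.01 -0.003 0.086 0 0 0; 0.3 -0.01 -0.003 0.086 0 0 0; 0.3 -0.01 -0.003 0.086 0 0 0; 0.3 -0.01 -0.003 0.086 0 0 0; 0.3 -0.01 -0.003 0.086 0 0 0; 0.3 -0.01 -0.003 0.086 0 0 0")

```text
t: 4.15
tool_pos: [0.4746, 0.1347, 0.0701]
ee_rot: [-3.141, -0.003, 1.92]
contact_force: [0.3, 0.5, -0.0]
gripper_width: 0.0522
gripper_force: 31.8
```

```bash
python3 -c "
from h import *
s=ctrl.get_state();print(s['tool_pos'],s['gripper_width'])
c=snap('scene','pics/s1.png');
plan((.3,474,138,60,110,2),(.3,474,138,53,110,3),(.85,474,138,53,110,3))
im=cv2.imread('pics/s1.png')[100:300,100:360];cv2.imwrite('pics/s1.png',cv2.resize(im,None,fx=3,fy=3))
"
```

```text
[0.47462327 0.13466208 0.07010638] 0.052182074162151204
0.3 0.004 0.001 0.013 0 -0.002 0; 0.3 0.004 0.001 0.013 0 -0.002 0; 0.3 0.004 0.001 0.021 0 -0.002 0; 0.3 0.004 0.001 0.021 0 -0.002 0; 0.3 0.004 0.001 0.021 0 -0.002 0; 0.85 0.004 0.001 0.021 0 -0.002 0; 0.85 0.004 0.001 0.021 0 -0.002 0; 0.85 0.004 0.001 0.021 0 -0.002 0
```

View pics/s1.png

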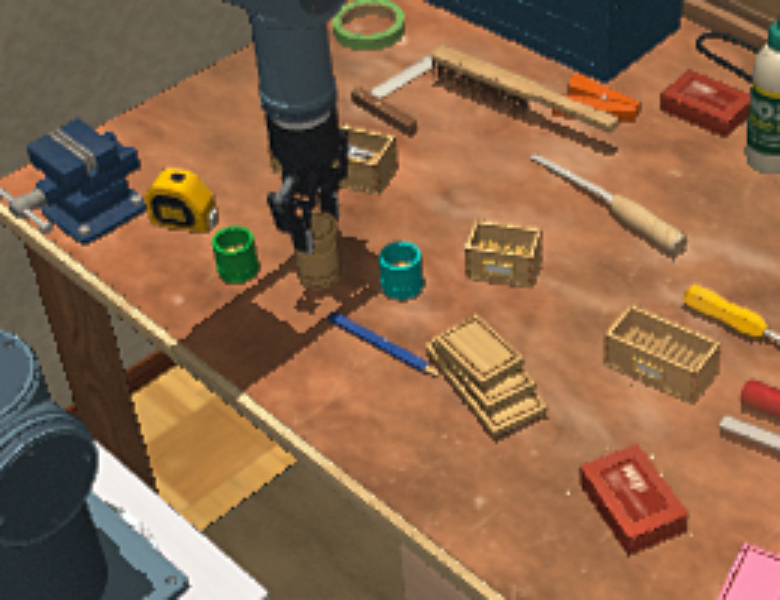

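Request:
apply_moves(motion="0.3 0.004 0.001 0.01 0 0 0; 0.3 0.004 0.001 0.015 0 0 0; 0.3 0.004 0.001 0.021 0 0 0; 0.3 0.004 0.001 0.021 0 0 0; 0.3 0.004 0.001 0.021 0 0 0; 0.3 0.004 0.001 0.021 0 0 0; 0.3 0.004 0.001 0.021 0 0 0; 0.3 0.004 0.001 0.021 0 0 0")

```text
t: 5.2
tool_pos: [0.4742, 0.1378, 0.053]
ee_rot: [-3.141, -0.003, 1.919]
contact_force: [-0.9, 0.1, 0.1]
gripper_width: 0.0526
gripper_force: 31.9
```

```bash
python3 -c "
from h import *
s=ctrl.get_state();print(s['tool_pos'],s['gripper_width'])
x,y,z=s['tool_pos']*1000
plan((.85,x,y,z,110,4),(.85,x,y,110,110,1),(.85,x,y,150,110,1),(.85,450,-60,150,81,2))
"
```

```text
[0.47421777 0.13782784 0.0529693 ] 0.05262816864374339
0.85 0 0 0 0 -0.002 0; 0.85 0 0 0 0 -0.002 0; 0.85 0 0 0 0 -0.002 0; 0.85 0 0 0 0 -0.002 0; 0.85 0 0 -0.071 0 -0.002 0; 0.85 0 0 -0.121 0 -0.002 0; 0.85 -0.222 -0.113 -0.122 -0.001 -0.002 0.322; 0.85 -0.222 -0.113 -0.122 -0.001 -0.002 0.322
```

Request:
apply_moves(motion="0.85 0 0 0 0 0 0; 0.85 0 0 0 0 0 0; 0.85 0 0 0 0 0 0; 0.85 0 0 -0.06 0 0 0; 0.85 0 0 -0.121 0 -0.002 0; 0.85 -0.222 -0.08 -0.122 -0.001 -0.002 0.322; 0.85 -0.222 -0.08 -0.122 -0.001 -0.002 0.322; 0.85 -0.222 -0.08 -0.122 -0.001 -0.002 0.322")

```text
t: 6.2
tool_pos: [0.4749, -0.0514, 0.1506]
ee_rot: [3.14, 0.001, 1.41]
contact_force: [0.7, 0.0, -0.4]
gripper_width: 0.0725
gripper_force: 0.0
```

```bash
python3 -c "
from h import *
c=snap('top','pics/t1.png');p=world(c);s=ctrl.get_state();print(s['tool_pos'],s['gripper_width'])
im=c['color'][140:270,80:360,::-1]; cv2.imwrite('pics/t1.png',cv2.resize(im,None,fx=2.8,fy=2.8,interpolation=cv2.INTER_CUBIC))
print(rect(p,None,(168,222,197,252),.05,.075))
P=(252,208,320,262)
for lo,hi in((.012,.07),(.031,.07),(.05,.07),(.02,.029),(.036,.0475)): print(rect(p,None,P,lo,hi))
"
```

```text
[ 0.47553748 -0.05920564  0.15070557] 0.07260735169951221
(292, array([474.2, 145.7,  41.5,  51.8,  64. ,  60.5]))
(952, array([ 472.3, -143.2,   65.9,  104.7,  -15.5,   53.2]))
(717, array([ 474.3, -134.7,   61.4,   83.9,  -12.8,   56.1]))
(517, array([ 475.9, -124.5,   56. ,   67.2,   -8.6,   57.5]))
(93, array([ 471.9, -143.1,   65.8,  103.6,  -16.5,   21.8]))
(158, array([ 473.3, -139.4,   59.8,   74.4,  -13.9,   38.9]))
```

View pics/t1.png

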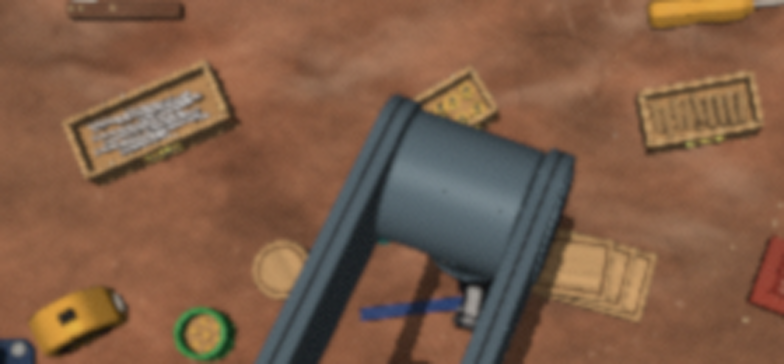

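```bash
python3 -c "
from h import *
plan((.85,477,-116,85,81,8))
"
```

```text
0.85 -0.069 0.014 0.083 0.002 0.004 -0.008; 0.85 -0.069 0.014 0.083 0.002 0.004 -0.008; 0.85 -0.069 0.014 0.083 0.002 0.004 -0.008; 0.85 -0.069 0.014 0.083 0.002 0.004 -0.008; 0.85 -0.069 0.014 0.083 0.002 0.004 -0.008; 0.85 -0.069 0.014 0.083 0.002 0.004 -0.008; 0.85 -0.069 0.014 0.083 0.002 0.004 -0.008; 0.85 -0.069 0.014 0.083 0.002 0.004 -0.008
```

Request:
apply_moves(motion="0.85 -0.04 0.008 0.02 0 0 0; 0.85 -0.079 0.014 0.05 0 0 0; 0.85 -0.079 0.014 0.083 0 0 0; 0.85 -0.079 0.014 0.083 0 0 0; 0.85 -0.079 0.014 0.083 0 0 0; 0.85 -0.079 0.014 0.083 0 0 0; 0.85 -0.079 0.014 0.083 0 0 0; 0.85 -0.079 0.014 0.083 0 0 0")

```text
t: 7.25
tool_pos: [0.4763, -0.114, 0.0843]
ee_rot: [3.14, 0.001, 1.414]
contact_force: [0.4, 0.3, 0.1]
gripper_width: 0.0727
gripper_force: 0.0
```

```bash
python3 -c "
from h import *
plan((.85,477,-116,48,81,5),(.3,477,-116,48,81,3))
"
```

```text
0.85 -0.002 0.001 0.045 0.001 0.001 0; 0.85 -0.002 0.001 0.045 0.001 0.001 0; 0.85 -0.002 0.001 0.045 0.001 0.001 0; 0.85 -0.002 0.001 0.045 0.001 0.001 0; 0.85 -0.002 0.001 0.045 0.001 0.001 0; 0.3 -0.002 0.001 0.045 0.001 0.001 0; 0.3 -0.002 0.001 0.045 0.001 0.001 0; 0.3 -0.002 0.001 0.045 0.001 0.001 0
```

Request:
apply_moves(motion="0.85 -0.002 0.001 0.02 0 0 0; 0.85 -0.002 0.001 0.036 0 0 0; 0.85 -0.002 0.001 0.044 0 0 0; 0.85 -0.002 0.001 0.044 0 0 0; 0.3 -0.002 0.001 0.044 0 0 0; 0.3 -0.002 0.001 0.044 0 0 0; 0.3 -0.002 0.001 0.044 0 0 0; 0.3 -0.002 0.001 0.044 0 0 0")

```text
t: 8.25
tool_pos: [0.477, -0.116, 0.0491]
ee_rot: [3.14, 0.001, 1.414]
contact_force: [-0.7, 0.5, 4.8]
gripper_width: 0.0551
gripper_force: 32.4
```

```bash
python3 -c "
from h import *
plan((.3,477,-116,60,81,1),(.3,477,-116,120,81,1),(.3,624,-7,120,121,6))
"
```

```text
0.3 0 0 -0.014 0.001 0.001 0; 0.3 0 0 -0.089 0.001 0.001 0; 0.3 0.163 0.16 -0.089 0.001 0.001 -0.444; 0.3 0.163 0.16 -0.089 0.001 0.001 -0.444; 0.3 0.163 0.16 -0.089 0.001 0.001 -0.444; 0.3 0.163 0.16 -0.089 0.001 0.001 -0.444; 0.3 0.163 0.16 -0.089 0.001 0.001 -0.444; 0.3 0.163 0.16 -0.089 0.001 0.001 -0.444
```

Request:
apply_moves(motion="0.3 0 0 -0.03 0 0 0; 0.3 0 0 -0.089 0 0 0; 0.3 0.04 0.04 -0.089 0 0 -0.1; 0.3 0.163 0.16 -0.089 0 0 -0.444; 0.3 0.163 0.16 -0.089 0 0 -0.444; 0.3 0.163 0.16 -0.089 0 0 -0.444; 0.3 0.163 0.16 -0.089 0 0 -0.444; 0.3 0.163 0.16 -0.089 0 0 -0.444")

```text
t: 9.25
tool_pos: [0.6223, -0.0074, 0.1193]
ee_rot: [-3.14, -0.0, 2.108]
contact_force: [-0.5, -0.7, -1.2]
gripper_width: 0.0553
gripper_force: 32.3
```

```bash
python3 -c "
from h import *
plan((.3,624,-7,70,121,8))
"
```

```text
0.3 -0.001 0.002 0.062 -0.001 0 -0.003; 0.3 -0.001 0.002 0.062 -0.001 0 -0.003; 0.3 -0.001 0.002 0.062 -0.001 0 -0.003; 0.3 -0.001 0.002 0.062 -0.001 0 -0.003; 0.3 -0.001 0.002 0.062 -0.001 0 -0.003; 0.3 -0.001 0.002 0.062 -0.001 0 -0.003; 0.3 -0.001 0.002 0.062 -0.001 0 -0.003; 0.3 -0.001 0.002 0.062 -0.001 0 -0.003
```

Settled; lowering straight to just above home (TCP 53).

Request:
apply_moves(motion="0.3 -0.001 0.002 0.03 0 0 -0.002; 0.3 -0.001 0.002 0.055 0 0 -0.002; 0.3 -0.001 0.002 0.07 0 0 -0.002; 0.3 -0.001 0.002 0.078 0 0 -0.002; 0.3 -0.001 0.002 0.083 0 0 -0.002; 0.3 -0.001 0.002 0.083 0 0 -0.002; 0.3 -0.001 0.002 0.083 0 0 -0.002; 0.3 -0.001 0.002 0.083 0 0 -0.002")

```text
t: 10.25
tool_pos: [0.6255, -0.0069, 0.0538]
ee_rot: [3.141, 0.001, 2.114]
contact_force: [-0.5, 0.2, -0.2]
gripper_width: 0.0549
gripper_force: 32.3
```

```bash
python3 -c "
from h import *
plan((.85,624,-7,53,121,3),(.85,624,-7,120,121,2),(.85,600,-40,150,121,3))
"
```

```text
0.85 0.001 -0.002 0.001 0 0.001 0.002; 0.85 0.001 -0.002 0.001 0 0.001 0.002; 0.85 0.001 -0.002 0.001 0 0.001 0.002; 0.85 0.001 -0.002 -0.083 0 0.001 0.002; 0.85 0.001 -0.002 -0.083 0 0.001 0.002; 0.85 -0.019 -0.049 -0.12 0 0.001 0.002; 0.85 -0.019 -0.049 -0.12 0 0.001 0.002; 0.85 -0.019 -0.049 -0.12 0 0.001 0.002
```

Request:
apply_moves(motion="0.85 0 0 0 0 0 0; 0.85 0 0 0 0 0 0; 0.85 0 0 0 0 0 0; 0.85 0 0 -0.05 0 0 0; 0.85 0 0 -0.11 0 0 0; 0.85 0.13 -0.05 -0.12 0 0 0.2; 0.85 0.13 -0.05 -0.12 0 0 0.444; 0.85 0.13 -0.05 -0.12 0 0 0.444")

```text
t: 11.25
tool_pos: [0.5341, 0.0638, 0.1498]
ee_rot: [-3.14, -0.0, 1.548]
contact_force: [1.1, 0.6, -0.1]
gripper_width: 0.0722
gripper_force: 0.0
```

```bash
python3 -c "
from h import *
c=snap('top','pics/t2.png');p=world(c);s=ctrl.get_state();print(s['tool_pos'],s['gripper_width'])
im=c['color'][140:270,80:360,::-1]; cv2.imwrite('pics/t2.png',cv2.resize(im,None,fx=2.8,fy=2.8,interpolation=cv2.INTER_CUBIC))
P=(252,208,320,262)
for lo,hi in((.012,.07),(.031,.07),(.034,.07)): print(rect(p,None,P,lo,hi))
print(rect(p,None,(218,160,263,200),.052,.07))
plan((.85,477,-119,65,77,8))
"
```

```text
[0.53576906 0.06280226 0.14995191] 0.07281528654131467
(1436, array([ 467.8, -118.7,   89.5,  149.9,  -15.1,   37.2]))
(1031, array([ 478.2, -119.5,   60.5,  115.8,  -13.7,   38.7]))
(985, array([ 478.3, -119.4,   60.2,  115.9,  -14. ,   38.8]))
(693, array([624.5,  -6.7,  57.9,  83.5,  31.1,  60.7]))
0.85 -0.229 -0.066 0.106 0 0 0.125; 0.85 -0.229 -0.066 0.106 0 0 0.125; 0.85 -0.229 -0.066 0.106 0 0 0.125; 0.85 -0.229 -0.066 0.106 0 0 0.125; 0.85 -0.229 -0.066 0.106 0 0 0.125; 0.85 -0.229 -0.066 0.106 0 0 0.125; 0.85 -0.229 -0.066 0.106 0 0 0.125; 0.85 -0.229 -0.066 0.106 0 0 0.125
```

View pics/t2.png

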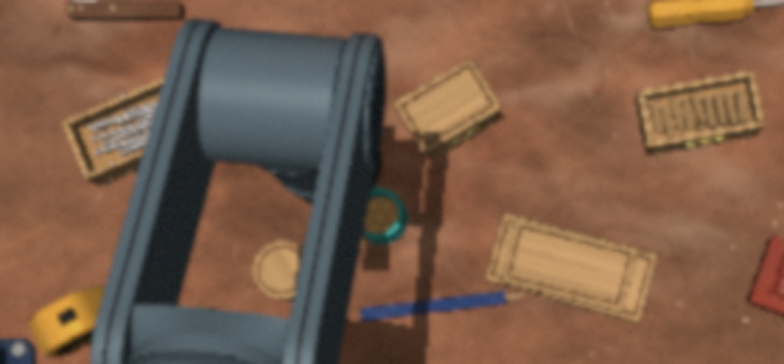

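The short lid is home: its top is at z 60.7 and it sits within 1 mm of centre at 31°. The middle lid is next, centred at (478,-119), yaw 76.

Request:
apply_moves(motion="0.85 -0.07 -0.02 0.01 0 0 0.06; 0.85 -0.14 -0.045 0.04 0 0 0.136; 0.85 -0.21 -0.066 0.08 0 0 0.136; 0.85 -0.229 -0.066 0.106 0 0 0.136; 0.85 -0.229 -0.066 0.106 0 0 0.136; 0.85 -0.229 -0.066 0.106 0 0 0.136; 0.85 -0.229 -0.066 0.106 0 0 0.136; 0.85 -0.229 -0.066 0.106 0 0 0.136")

```text
t: 12.3
tool_pos: [0.4815, -0.1201, 0.0654]
ee_rot: [3.14, 0.001, 1.34]
contact_force: [-0.9, -0.5, -0.3]
gripper_width: 0.0728
gripper_force: 0.0
```

```bash
python3 -c "
from h import *
plan((.85,478,-119.4,30,76,8))
"
```

```text
0.85 0 -0.005 0.044 0.001 0 0.009; 0.85 0 -0.005 0.044 0.001 0 0.009; 0.85 0 -0.005 0.044 0.001 0 0.009; 0.85 0 -0.005 0.044 0.001 0 0.009; 0.85 0 -0.005 0.044 0.001 0 0.009; 0.85 0 -0.005 0.044 0.001 0 0.009; 0.85 0 -0.005 0.044 0.001 0 0.009; 0.85 0 -0.005 0.044 0.001 0 0.009
```

Request:
apply_moves(motion="0.85 0 -0.005 0.015 0 0 0.009; 0.85 0 -0.005 0.036 0 0 0.009; 0.85 0 -0.005 0.044 0 0 0.009; 0.85 0 -0.005 0.044 0 0 0.009; 0.3 0 -0.005 0.044 0 0 0.009; 0.3 0 -0.005 0.044 0 0 0.009; 0.3 0 -0.005 0.044 0 0 0.009; 0.3 0 -0.005 0.044 0 0 0.009")

```text
t: 13.3
tool_pos: [0.4774, -0.12, 0.0299]
ee_rot: [3.14, 0.001, 1.324]
contact_force: [-0.0, 0.5, 3.3]
gripper_width: 0.0594
gripper_force: 33.1
```

```bash
python3 -c "
from h import *
plan((.3,478,-119.4,40,76,1),(.3,478,-119.4,110,76,1),(.3,623.5,-242.4,110,101,6))
"
```

```text
0.3 0.001 0.001 -0.013 0.001 0 -0.002; 0.3 0.001 0.001 -0.1 0.001 0 -0.002; 0.3 -0.104 0.215 -0.1 0.001 0.001 -0.279; 0.3 -0.104 0.215 -0.1 0.001 0.001 -0.279; 0.3 -0.104 0.215 -0.1 0.001 0.001 -0.279; 0.3 -0.104 0.215 -0.1 0.001 0.001 -0.279; 0.3 -0.104 0.215 -0.1 0.001 0.001 -0.279; 0.3 -0.104 0.215 -0.1 0.001 0.001 -0.279
```

Request:
apply_moves(motion="0.3 0 0 -0.03 0 0 0; 0.3 0 0 -0.1 0 0 0; 0.3 -0.03 0.06 -0.1 0 0 -0.1; 0.3 -0.07 0.14 -0.1 0 0 -0.2; 0.3 -0.104 0.215 -0.1 0 0 -0.279; 0.3 -0.104 0.215 -0.1 0 0 -0.279; 0.3 -0.104 0.215 -0.1 0 0 -0.279; 0.3 -0.104 0.215 -0.1 0 0 -0.279")

```text
t: 14.3
tool_pos: [0.6221, -0.241, 0.1091]
ee_rot: [-3.14, -0.001, 1.762]
contact_force: [0.0, 0.6, -0.6]
gripper_width: 0.0589
gripper_force: 32.8
```

```bash
python3 -c "
from h import *
plan((.3,623.5,-242.4,53,101,8))
"
```

```text
0.3 -0.002 0.002 0.07 -0.001 -0.001 0; 0.3 -0.002 0.002 0.07 -0.001 -0.001 0; 0.3 -0.002 0.002 0.07 -0.001 -0.001 0; 0.3 -0.002 0.002 0.07 -0.001 -0.001 0; 0.3 -0.002 0.002 0.07 -0.001 -0.001 0; 0.3 -0.002 0.002 0.07 -0.001 -0.001 0; 0.3 -0.002 0.002 0.07 -0.001 -0.001 0; 0.3 -0.002 0.002 0.07 -0.001 -0.001 0
```

Request:
apply_moves(motion="0.3 -0.001 0.001 0.02 0 0 0; 0.3 -0.001 0.001 0.045 0 0 0; 0.3 -0.001 0.001 0.06 0 0 0; 0.3 -0.001 0.001 0.066 0 0 0; 0.3 -0.001 0.001 0.07 0 0 0; 0.3 -0.001 0.001 0.07 0 0 0; 0.3 -0.001 0.001 0.07 0 0 0; 0.3 -0.001 0.001 0.07 0 0 0")

```text
t: 15.3
tool_pos: [0.6246, -0.2433, 0.054]
ee_rot: [3.141, 0.001, 1.762]
contact_force: [1.2, -0.1, -0.5]
gripper_width: 0.0586
gripper_force: 32.8
```

```bash
python3 -c "
from h import *
plan((.9,623.5,-242.4,53,101,4),(.9,550,-330,120,101,4))
"
```

```text
0.9 0.001 -0.001 0.001 0 0.001 0; 0.9 0.001 -0.001 0.001 0 0.001 0; 0.9 0.001 -0.001 0.001 0 0.001 0; 0.9 0.001 -0.001 0.001 0 0.001 0; 0.9 -0.089 -0.112 -0.082 0 0.001 0; 0.9 -0.089 -0.112 -0.082 0 0.001 0; 0.9 -0.089 -0.112 -0.082 0 0.001 0; 0.9 -0.089 -0.112 -0.082 0 0.001 0
```

Request:
apply_moves(motion="0.9 0 0 0 0 0 0; 0.9 0 0 0 0 0 0; 0.9 0 0 0 0 0 0; 0.9 0 0 -0.05 0 0 0; 0.9 0 0 -0.11 0 0 0; 0.9 -0.089 -0.07 -0.12 0 0 0.1; 0.9 -0.11 -0.112 -0.12 0 0 0.2; 0.9 -0.11 -0.112 -0.12 0 0 0.279")

```text
t: 16.3
tool_pos: [0.5504, -0.3505, 0.1501]
ee_rot: [3.141, 0.002, 1.314]
contact_force: [1.0, 0.6, 0.9]
gripper_width: 0.0764
gripper_force: 0.0
```

```bash
python3 -c "
from h import *
c=snap('top','pics/t3.png');p=world(c);s=ctrl.get_state();print(s['tool_pos'],s['gripper_width'])
im=c['color'][140:270,80:360,::-1]; cv2.imwrite('pics/t3.png',cv2.resize(im,None,fx=2.8,fy=2.8,interpolation=cv2.INTER_CUBIC))
P=(252,208,320,262)
for lo,hi in((.012,.07),(.014,.03)): print(rect(p,None,P,lo,hi))
print(rect(p,None,(298,158,362,202),.052,.07))
print(rect(p,None,(98,155,168,211),.038,.056),rect(p,None,(98,155,168,211),.042,.053))
"
```

```text
[ 0.5514035  -0.34896191  0.14987234] 0.07700738529310973
(1192, array([ 470.2, -116.6,   84.8,  144.4,  -15.4,   19.5]))
(1167, array([ 470.2, -116.6,   84.8,  144.4,  -15.4,   19.5]))
(1019, array([ 623.2, -241.8,   61.4,  115.8,   11.5,   60.6]))
(444, array([613.6, 274.7,  63. , 144.4,  24.8,  46.5])) (352, array([614.1, 274.9,  62.9, 144.3,  24.4,  47.5]))
```

View pics/t3.png

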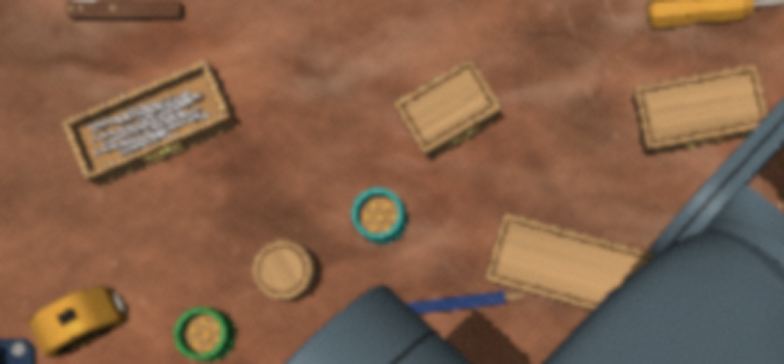

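```bash
python3 -c "
from h import *
c=dict(np.load('/tmp/top.npz'));p=world(c)
import sys
m=((p[...,2]>.0135)&(p[...,2]<.03)).astype(np.uint8); m[:205]=0;m[265:]=0;m[:,:245]=0;m[:,325:]=0
m=cv2.morphologyEx(m,cv2.MORPH_OPEN,np.ones((7,7),np.uint8))
n,l,st,_=cv2.connectedComponentsWithStats(m); k=1+st[1:,4].argmax(); s=p[l==k]
print(st[k],cv2.minAreaRect((s[:,:2]*1000).astype(np.float32)))
# left end edge & both long edges by line fits
ys,xs=np.where(l==k)
from numpy import polyfit
for f in (np.min,np.max):
    pts=np.array([p[f(ys[xs==u]),u,:2]*1000 for u in range(265,295)]); a,b=polyfit(pts[:,1],pts[:,0],1); print('x=',b,'+',a,'y', np.degrees(np.arctan(a)))
print(rect(p,None,(168,220,200,254),.052,.07))
plan((.9,545,-30,150,76,8))
"
```

```text
[ 255  218   53   32 1016] ((480.3756408691406, -114.24385070800781), (134.21302795410156, 65.59542846679688), 74.2553939819336)
x= 523.5453531507209 + 0.127982979387098 y 7.293236817468285
x= 476.31285284308103 + 0.2350581390267024 y 13.227707938615563
(350, array([472. , 140.9,  51.3,  53.4,   0.7,  60.7]))
0.9 0.383 -0.11 -0.001 0 0.001 -0.01; 0.9 0.383 -0.11 -0.001 0 0.001 -0.01; 0.9 0.383 -0.11 -0.001 0 0.001 -0.01; 0.9 0.383 -0.11 -0.001 0 0.001 -0.01; 0.9 0.383 -0.11 -0.001 0 0.001 -0.01; 0.9 0.383 -0.11 -0.001 0 0.001 -0.01; 0.9 0.383 -0.11 -0.001 0 0.001 -0.01; 0.9 0.383 -0.11 -0.001 0 0.001 -0.01
```

Request:
apply_moves(motion="0.9 0.07 -0.02 0 0 0 0; 0.9 0.14 -0.04 0 0 0 0; 0.9 0.21 -0.06 0 0 0 0; 0.9 0.28 -0.08 0 0 0 0; 0.9 0.35 -0.1 0 0 0 0; 0.9 0.42 -0.12 0 0 0 0; 0.9 0.49 -0.14 0 0 0 0; 0.9 0.5 -0.16 0 0 0 0")

```text
t: 17.35
tool_pos: [0.5265, 0.0765, 0.1494]
ee_rot: [3.141, -0.0, 1.331]
contact_force: [-1.0, -0.8, -0.5]
gripper_width: 0.0772
gripper_force: 0.0
```

```bash
python3 -c "
from h import *
c=snap('top');p=world(c)
m=((p[...,2]>.0135)&(p[...,2]<.03)).astype(np.uint8); m[:205]=0;m[265:]=0;m[:,:245]=0;m[:,325:]=0
m=cv2.morphologyEx(m,cv2.MORPH_OPEN,np.ones((7,7),np.uint8))
n,l,st,_=cv2.connectedComponentsWithStats(m); k=1+st[1:,4].argmax(); s=p[l==k]
print(st[k],cv2.minAreaRect((s[:,:2]*1000).astype(np.float32)),s.mean(0))
plan((.95,478,-120,55,75,8))
"
```

```text
[ 255  218   58   33 1097] ((478.8255920410156, -121.67106628417969), (148.66929626464844, 66.3530502319336), 74.64070892333984) [ 0.48228236 -0.11925746  0.01961086]
0.95 -0.252 0.003 0.118 -0.001 0 0.013; 0.95 -0.252 0.003 0.118 -0.001 0 0.013; 0.95 -0.252 0.003 0.118 -0.001 0 0.013; 0.95 -0.252 0.003 0.118 -0.001 0 0.013; 0.95 -0.252 0.003 0.118 -0.001 0 0.013; 0.95 -0.252 0.003 0.118 -0.001 0 0.013; 0.95 -0.252 0.003 0.118 -0.001 0 0.013; 0.95 -0.252 0.003 0.118 -0.001 0 0.013
```

Request:
apply_moves(motion="0.95 -0.07 0 0.01 0 0 0.013; 0.95 -0.14 0 0.04 0 0 0.013; 0.95 -0.21 0 0.08 0 0 0.013; 0.95 -0.252 0.003 0.118 0 0 0.013; 0.95 -0.252 0.003 0.118 0 0 0.013; 0.95 -0.252 0.003 0.118 0 0 0.013; 0.95 -0.252 0.003 0.118 0 0 0.013; 0.95 -0.252 0.003 0.118 0 0 0.013")

```text
t: 18.4
tool_pos: [0.4805, -0.1229, 0.0558]
ee_rot: [3.14, 0.001, 1.305]
contact_force: [-0.0, 0.4, -0.4]
gripper_width: 0.0809
gripper_force: 0.0
```

```bash
python3 -c "
from h import *
plan((.95,478.8,-121.5,12,74.6,8))
"
```

```text
0.95 0.001 -0.003 0.055 0.001 0 0.002; 0.95 0.001 -0.003 0.055 0.001 0 0.002; 0.95 0.001 -0.003 0.055 0.001 0 0.002; 0.95 0.001 -0.003 0.055 0.001 0 0.002; 0.95 0.001 -0.003 0.055 0.001 0 0.002; 0.95 0.001 -0.003 0.055 0.001 0 0.002; 0.95 0.001 -0.003 0.055 0.001 0 0.002; 0.95 0.001 -0.003 0.055 0.001 0 0.002
```

Request:
apply_moves(motion="0.95 0.001 -0.002 0.02 0 0 0; 0.95 0.001 -0.002 0.045 0 0 0; 0.95 0.001 -0.002 0.054 0 0 0; 0.95 0.001 -0.002 0.054 0 0 0; 0.3 0.001 -0.002 0.054 0 0 0; 0.3 0.001 -0.002 0.054 0 0 0; 0.3 0.001 -0.002 0.054 0 0 0; 0.3 0.001 -0.002 0.054 0 0 0", grip_force=40)

```text
t: 19.4
tool_pos: [0.4791, -0.1224, 0.0128]
ee_rot: [3.14, 0.001, 1.304]
contact_force: [-1.1, 1.9, 6.0]
gripper_width: 0.0645
gripper_force: 44.9
```

```bash
python3 -c "
from h import *
plan((.3,478.8,-121,120,74.6,1),(.3,540,80,120,95,1),(.3,614,275,120,115,6))
"
```

```text
0.3 0.002 -0.001 -0.134 0.001 0 0.001; 0.3 0.264 0.007 -0.134 0.001 0.001 -0.226; 0.3 0.524 0.032 -0.134 0.001 0.001 -0.448; 0.3 0.524 0.032 -0.134 0.001 0.001 -0.448; 0.3 0.524 0.032 -0.134 0.001 0.001 -0.448; 0.3 0.524 0.032 -0.134 0.001 0.001 -0.448; 0.3 0.524 0.032 -0.134 0.001 0.001 -0.448; 0.3 0.524 0.032 -0.134 0.001 0.001 -0.448
```

Request:
apply_moves(motion="0.3 0 0 -0.05 0 0 0; 0.3 0 0 -0.12 0 0 0; 0.3 0.07 0 -0.134 0 0 -0.06; 0.3 0.14 0.005 -0.134 0 0 -0.12; 0.3 0.21 0.01 -0.134 0 0 -0.18; 0.3 0.28 0.015 -0.134 0 0 -0.24; 0.3 0.34 0.02 -0.134 0 0 -0.3; 0.3 0.38 0.02 -0.134 0 0 -0.35")

```text
t: 20.4
tool_pos: [0.5747, 0.169, 0.119]
ee_rot: [3.141, 0.001, 1.858]
contact_force: [-0.5, -0.3, -0.6]
gripper_width: 0.0648
gripper_force: 45.5
```

```bash
python3 -c "
from h import *
plan((.3,614,275,90,115,8))
"
```

```text
0.3 0.113 0.085 0.036 0 0 -0.095; 0.3 0.113 0.085 0.036 0 0 -0.095; 0.3 0.113 0.085 0.036 0 0 -0.095; 0.3 0.113 0.085 0.036 0 0 -0.095; 0.3 0.113 0.085 0.036 0 0 -0.095; 0.3 0.113 0.085 0.036 0 0 -0.095; 0.3 0.113 0.085 0.036 0 0 -0.095; 0.3 0.113 0.085 0.036 0 0 -0.095
```

Request:
apply_moves(motion="0.3 0.04 0.03 0 0 0 -0.03; 0.3 0.08 0.06 0.01 0 0 -0.06; 0.3 0.113 0.085 0.025 0 0 -0.095; 0.3 0.113 0.085 0.036 0 0 -0.095; 0.3 0.113 0.085 0.036 0 0 -0.095; 0.3 0.113 0.085 0.036 0 0 -0.095; 0.3 0.113 0.085 0.036 0 0 -0.095; 0.3 0.113 0.085 0.036 0 0 -0.095")

```text
t: 21.4
tool_pos: [0.6146, 0.272, 0.0907]
ee_rot: [3.141, 0.001, 2.002]
contact_force: [0.6, 0.2, -0.7]
gripper_width: 0.0642
gripper_force: 45.5
```

```bash
python3 -c "
from h import *
plan((.3,614,275,54,115,8))
"
```

```text
0.3 0.004 0.001 0.046 0.001 0 -0.003; 0.3 0.004 0.001 0.046 0.001 0 -0.003; 0.3 0.004 0.001 0.046 0.001 0 -0.003; 0.3 0.004 0.001 0.046 0.001 0 -0.003; 0.3 0.004 0.001 0.046 0.001 0 -0.003; 0.3 0.004 0.001 0.046 0.001 0 -0.003; 0.3 0.004 0.001 0.046 0.001 0 -0.003; 0.3 0.004 0.001 0.046 0.001 0 -0.003
```

Request:
apply_moves(motion="0.3 0.003 0 0.01 0 0 -0.003; 0.3 0.003 0 0.02 0 0 -0.003; 0.3 0.003 0 0.03 0 0 -0.003; 0.3 0.003 0 0.04 0 0 -0.003; 0.3 0.003 0 0.046 0 0 -0.003; 0.3 0.003 0 0.046 0 0 -0.003; 0.3 0.003 0 0.046 0 0 -0.003; 0.3 0.003 0 0.046 0 0 -0.003")

```text
t: 22.4
tool_pos: [0.6132, 0.2746, 0.0539]
ee_rot: [-3.141, 0.001, 2.007]
contact_force: [-3.6, -2.0, 5.4]
gripper_width: 0.0647
gripper_force: 46.2
```

Request:
apply_moves(motion="0.98 0 0 0 0 0 0; 0.98 0 0 0 0 0 0; 0.98 0 0 0 0 0 0; 0.98 0 0 -0.05 0 0 0; 0.98 0 0 -0.12 0 0 0; 0.98 -0.04 -0.07 -0.15 0 0 0; 0.98 -0.11 -0.14 -0.15 0 0 0; 0.98 -0.18 -0.2 -0.15 0 0 0")

```text
t: 23.4
tool_pos: [0.5382, 0.1076, 0.1738]
ee_rot: [3.14, 0.001, 2.009]
contact_force: [0.4, -0.2, 0.2]
gripper_width: 0.0839
gripper_force: 0.0
```

Request:
apply_moves(motion="0.98 -0.06 -0.04 0 0 0 0; 0.98 -0.12 -0.08 0 0 0 0; 0.98 -0.18 -0.12 0 0 0 0; 0.98 -0.24 -0.16 0 0 0 0; 0.98 -0.3 -0.18 0 0 0 0; 0.98 -0.3 -0.18 0 0 0 0; 0.98 -0.3 -0.18 0 0 0 0; 0.98 -0.3 -0.18 0 0 0 0")

```text
t: 24.4
tool_pos: [0.5097, -0.1683, 0.1732]
ee_rot: [-3.141, -0.0, 2.009]
contact_force: [-0.7, -0.9, 0.0]
gripper_width: 0.084
gripper_force: 0.0
```

```bash
python3 -c "
from h import *
c=snap('top','pics/t4.png');p=world(c)
im=c['color'][140:270,80:360,::-1]; cv2.imwrite('pics/t4.png',cv2.resize(im,None,fx=2.8,fy=2.8,interpolation=cv2.INTER_CUBIC))
for k,b in dict(long=(96,152,170,214),short=(216,158,266,202),middle=(298,158,362,202),round=(166,220,199,254)).items():
    u0,v0,u1,v1=b;q=p[v0:v1,u0:u1].reshape(-1,3);q=q[(q[:,2]>.056)&(q[:,2]<.07)]
    A=np.c_[q[:,:2],np.ones(len(q))];print(k,rect(p,None,b,.052,.07),np.linalg.lstsq(A,q[:,2],rcond=None)[0][:2])
print(rect(p,None,(98,155,168,211),.03,.046))
"
```

```text
long (1482, array([611.4, 275.6,  69.1, 151.1,  24.8,  60.7])) [-0.0005677  -0.00145344]
short (697, array([624. ,  -7.2,  58.2,  83.7,  31.3,  60.5])) [0.01349914 0.00916323]
middle (208, array([ 637.8, -276.4,   50.4,   59.6,  -62.1,   60.4])) [-0.01346597  0.02917717]
round (351, array([472. , 140.8,  52. ,  52.2,  -2.9,  60.7])) [-0.00746682  0.00049321]
(37, array([595.4, 251.7,  53.4, 149.2,  47. ,  32.4]))
```

View pics/t4.png

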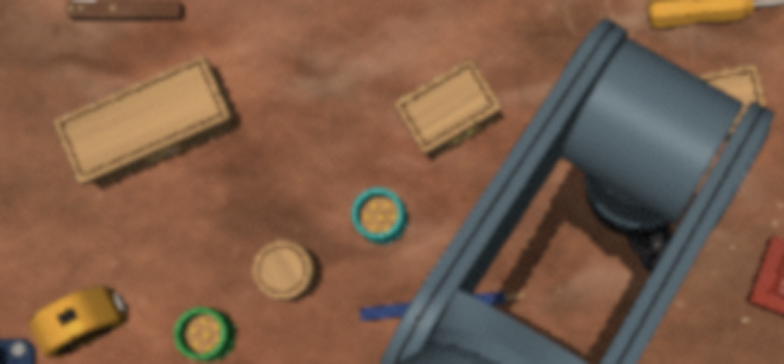

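All four lids sit flat at about z 60.6 mm, square and centred. The middle one is hidden by the arm in this view, but I checked it earlier. The arm is clear, so I'm handing the job in.

```bash
python3 -c "
from h import *
print(close_job())"
```

```text
the job is handed in; nothing more can be done
None
```

All four boxes are closed with their own lids, each lying flat, square and within about 3 mm of centre by the camera, and the job was handed in at about 24 s; the hand-in gave no verdict.

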